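# Latch the specimen cage

## Robot

A 6-joint arm with a two-finger parallel gripper is mounted at the origin on the work surface. World frame = base frame: x ahead of the robot, y to its left, z up, the work surface at z = 0. Lengths are in mm, angles in rad, forces in N, time in s.
With the tool pointing down it reaches from about 325 to 750 mm from the base axis. Payload 7.6 kg.
Tool frame: the origin (TCP) lies at the very end of the fingers, on their centre line; the grasp point (between the pads) lies 19 mm behind it (arm.grasp_offset is the distance from the TCP to the grasp point, in mm); z points along the fingers, y is the line along which they close (so a half turn about z gives the same grasp; the last joint's range is limited). The gripper opens to 85 mm and grips with 20 to 120 N. Pads are 22 mm wide; open, the fingers measure 114 mm over their backs; the gripper's body (76 mm by 85 mm) begins 54 mm behind the grasp point. The pads swing forward as they close: fully open they stand 13 mm farther back than shut.
Start: joints at [-1.196, 0.052, 1.401, -0, 1.689, -0.07], TCP at [225.923, -473.927, 205.023] pointing down, gripper open.
Joint ranges: [-2.9, 2.9], [-0.91, 2.17], [0.12, 2.37], [-1.06, 4.2], [0.26, 2.73], [-2.93, 2.93]. Speed limits (rad/s): [2.57, 2.57, 3.01, 3.14, 3.14, 3.14].

## Interface

Orientations are given as a unit quaternion [x, y, z, w].
In Python, from cell import status, optics, order, arm gives the robot as it stands. The module is installed in compiled form; this text tells all that it offers.
- The arm moves only by the tool send_rows, never from a script. Its argument "motion" is text: rows parted by semicolons, each of 4 numbers parted by spaces: the shift along the tool's x, y, z in m, then the turn about the tool's z in degrees. In form: x y z twist; .... A call has 1 to 20 rows; each row is the pose to reach, as a shift and turn from the pose commanded when the call began, along the tool's axes at that moment; what a row does not reach only later rows make up. A row lasts 1/10 s, in which the tool goes at most 50 mm and 8.59 degrees, less where a joint would pass 70% of its speed; a pose out of reach is approached as far as the arm can. A call with a gripper value outside its range is refused whole. "jaw" is the opening, from 0 (shut) to 1 (fully open), set as the call begins (left out, the last holds). The fingers move at their own pace and stop on an object; the grip force is fixed at half the most. Time passes only in rows, so rows that repeat a pose let the fingers close. It gives the time, the measured TCP pose, the force, the opening and the grip force at its end, in the units of the state.
- status.get_obs(): the state, without advancing time (a new reading comes with each control period).
- optics.capture(name): name is "scene" or "top" or "wrist"; returns a dict with "frame" (384x512x3 uint8, red, green, blue), "camera_matrix" (3x3 intrinsics, pixels), "k1" (the pictures are not rectified: a ray, as slopes to the right and down, at radius r is drawn at 1 + k1 r^2 times it, then the intrinsics apply), "world_to_cam" (4x4, takes a point from world to camera coordinates); the wrist camera has in their place "T_tool_cam" (4x4, takes a point from camera to tool coordinates, whose origin is the TCP and whose axes are the flange's). Camera axes: x right, y up, looking along -z (the intrinsics and any distortion apply to the point x, -y, -z); pixel columns grow to the right and rows downward; lengths in mm; the calibration is good to about 2 mm. A picture is of the moment at which its call begins: read the wrist's pose just before it. There is no depth.
- order.finish_job(): hands the job in; it is judged then, once.
The state is a dict: "clock": time; "qpos": joint angles; "qvel": joint speeds; "effort": joint torques, N m; "tool_pos": TCP position; "orientation": TCP orientation; "force": force on the tool from outside, world axes, zero at the start; "torque": the same for the moment, N m; "grip_width": finger opening in mm; "grip_force": force on a finger pad.
Only numpy, scipy, OpenCV 4.12 (cv2) and the standard library are available. Lean on these libraries where they do the work, as an engineer would, in place of code of your own. Each camera call takes 0.05 s, during which the arm holds its last target. There are 200 camera calls.

## Task

The gate of the yellow-knobbed cage, the one with the brass seal in it, has been left ajar. Lift its latch bar by the yellow knob, swing the gate fully shut so that the bar passes over the red catch lip, and let the bar drop back down behind the lip. Leave the gate and bar of the blue-knobbed cage as they are.

Things in the scene. Friction and masses are not known exactly. Their poses are not given: they have to be found in the camera images.
- yellow_knob (a point): Centre of the yellow ball knob (26 mm across) standing on the latch bar of the brass seal's cage, an aluminium cage 260 mm wide, 200 deep, 102 high, fixed to the bench, gate in front. Take it from above; the room around it is free. The bar's upper face is 32 mm below this centre, joined by a thin stalk. With the bar down the knob is 150 mm from the gate's hinge axis.
- yellow_bar (a joint): Upward turn in rad (0 to 0.6) of that bar (8 mm thick, 12 high, along the gate's top edge) in the gate's plane, about a pivot 20 mm from the hinge axis and 38 mm below the knob's resting height. 0: level, at rest; let go, it falls back there. Its tip clears the red catch lip on the post above 0.09 (knob up 12 mm); at 0.2 the knob is 25 mm up and 10 mm nearer the hinge.
- yellow_hinge (a point): Fixed point on the upright hinge axis of that gate, at the height of the knob's centre with the bar down (150 mm above the bench). Axes are the cage's: z up, x from the gate into the cage, y along the shut gate from its free side to its hinge (at the left, seen from the robot). With the gate shut and the bar down the knob is at (0, -150, 0) mm in these axes.
- yellow_gate (a joint): Angle in rad of that gate: 0 fully shut against its stop, growing as its free side swings out towards the robot, up to 1.4. It turns easily and stays where it is left. With the bar down, the bar strikes the lip's outer side at about 0.15; lifted over it, the bar drops freely behind the lip at gate angles below about 0.07.
- blue_knob (a point): Centre of the blue ball knob on the bar of the other, otherwise equal cage, with a grey seal in it. Not to be moved.

How it is judged:
By the outcome, as a careful person would: the job done as asked, in the order asked, and still so for the second after the job is handed in, with the robot touching nothing.
It also fails if it takes over 35 s, if anything falls off the work surface, if the arm or the gripper's body presses on something with over 40 N, if the wrist force passes 120 N, or if a joint passes its speed limit or range.

## Working session

There is one attempt and no reset: what is moved stays moved. The work goes in short steps, Python scripts to look and compute and a tool call to move; the robot and the scene stay as the last step left them, time stands still between calls to the robot, and variables do not carry over. Pictures are saved under pics/ and viewed, at most 10 in all, crops included, and the job is handed in when it is done.

Besides the shell and the picture viewer there is one more tool, called after "Call:" as name(argument=value, ...) on one line, values as JSON. send_rows: Moves the arm, as the interface text tells. Its arguments: {"type":"object","properties":{"motion":{"type":"string"},"jaw":{"type":"number"}},"required":["motion"]}

```bash
mkdir -p pics
cat > h.py <<'E'
import numpy as np, cv2, pickle
from cell import status, optics, order, arm
def snap(n,f):
    s=status.get_obs(); c=optics.capture(n); cv2.imwrite('pics/'+f+'.png',c['frame'][:,:,::-1]); c['s']=s
    pickle.dump({k:c[k] for k in c},open('pics/'+f+'.pkl','wb')); return c
def T_tw(s):
    from scipy.spatial.transform import Rotation as R
    T=np.eye(4);T[:3,:3]=R.from_quat(s['orientation']).as_matrix();T[:3,3]=s['tool_pos'];return T
def ray(c,u,v):
    p=cv2.undistortPoints(np.array([[[u,v]]],float),np.array(c['camera_matrix'],float),np.array([c['k1'],0,0,0.]))[0,0]
    d=np.array([p[0],-p[1],-1])
    M=np.linalg.inv(c['world_to_cam']) if 'world_to_cam' in c else T_tw(c['s'])@c['T_tool_cam']
    return M[:3,3],M[:3,:3]@d/np.linalg.norm(d)
def atz(c,u,v,z):
    o,d=ray(c,u,v); return o+d*(z-o[2])/d[2]
def tri(L):
    A=0;b=0
    for o,d in L:
        P=np.eye(3)-np.outer(d,d);A=A+P;b=b+P@o
    X=np.linalg.solve(A,b);return X,[np.linalg.norm((np.eye(3)-np.outer(d,d))@(X-o)) for o,d in L]
E
python3 - <<'E'
from h import *
for n in('scene','top'):
    c=snap(n,n+'0')
a=cv2.imread('pics/scene0.png');print(c['s'])
E
```

```text
{'clock': 0.05, 'qpos': array([-1.19628253e+00,  5.28389609e-02,  1.40175693e+00, -1.87771780e-05,
        1.68859681e+00, -7.03328667e-02]), 'qvel': array([ 4.11176013e-04,  2.89055742e-04, -2.00252436e-03,  9.87115209e-05,
       -1.32668565e-03, -3.03770842e-05]), 'effort': array([ 2.37236498e-03, -3.82963157e+01, -3.61366975e+01, -3.18216416e-05,
        4.99207643e-03,  1.85457282e-06]), 'tool_pos': array([ 225.78851815, -473.5766352 ,  204.15505759]), 'orientation': array([ 9.75365671e-01,  2.20592764e-01, -1.30423738e-04, -7.89372981e-04]), 'force': array([ 0.10931902,  0.90262804, -0.54009795]), 'torque': array([ 0.00086728, -0.02175975,  0.04698506]), 'grip_force': 0.0, 'grip_width': 85.14484662061524}
```

View pics/scene0.png

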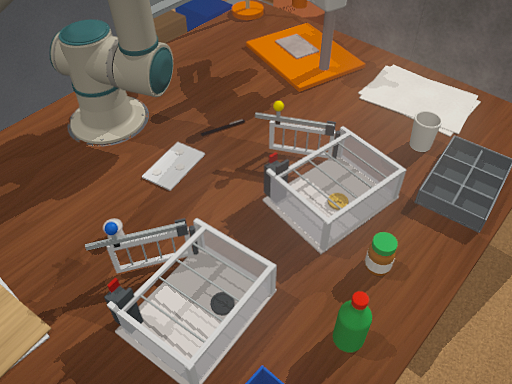

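View pics/top0.png

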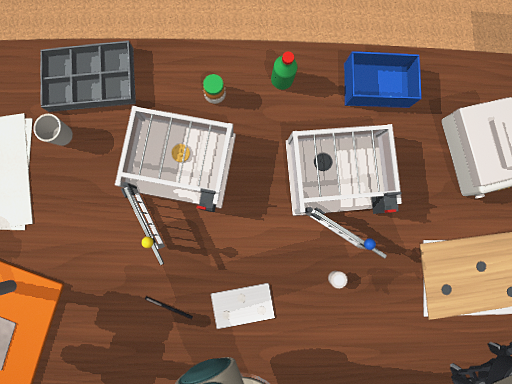

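The scene view shows the yellow knob at about (278,105) and the hinge near (336,128). In the top view the knob is at (147,242), the hinge near (127,187) and the catch post at (207,200). I'll enlarge both.

Run:
```python
from h import *
a=cv2.imread('pics/scene0.png')[85:205,250:410];b=cv2.imread('pics/top0.png')[95:275,105:255]
A=cv2.resize(a,None,fx=3.0,fy=3.0,interpolation=2);B=cv2.resize(b,None,fx=2,fy=2)
o=np.zeros((360,800,3),np.uint8);o[:,:480]=A;o[:,490:790]=B
cv2.imwrite('pics/crop.png',o)
for n in('scene0','top0'):
    im=cv2.imread(f'pics/{n}.png');h=cv2.cvtColor(im,cv2.COLOR_BGR2HSV)
    m=cv2.inRange(h,(25,180,120),(33,255,255));_,_,st,ce=cv2.connectedComponentsWithStats(m)
    print(n,[(s[4],c.round(1)) for s,c in zip(st,ce) if 15<s[4]<500])
```

```text
scene0 [(np.int32(84), array([278.2, 105.4]))]
top0 [(np.int32(89), array([147. , 241.8]))]
```

View pics/crop.png

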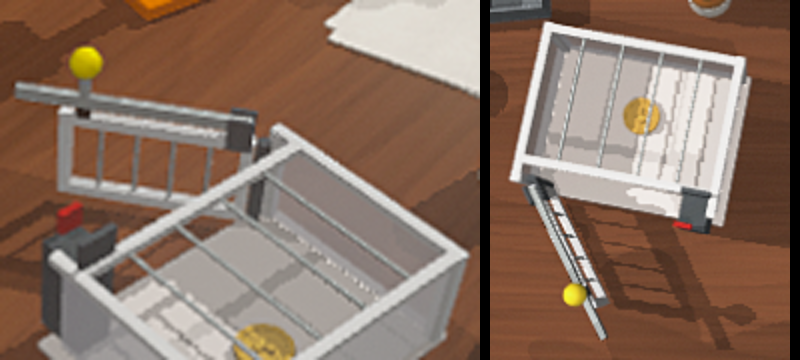

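The crop shows the yellow gate well ajar, with the knob standing on the bar, the bar running from (535,182) to its tip at (604,337), and the red lip at (683,226).

Run:
```python
from h import *
t=pickle.load(open('pics/top0.pkl','rb'));s=pickle.load(open('pics/scene0.pkl','rb'))
K,e=tri([ray(t,147,241.8),ray(s,278.2,105.4)]);print('knob',K,e, atz(t,147,241.8,150))
f=lambda x,y,z:atz(t,105+(x-490)/2,95+y/2,z)
C={n:f(*p,102) for n,p in dict(bl=(545,27),br=(742,62),fl=(517,178),fr=(722,222)).items()}
print(C)
ang=lambda d:np.arctan2(d[1],d[0])
print('y axis dirs',ang(C['fl']-C['fr']),ang(C['bl']-C['br']),'x dirs+pi/2',ang(C['bl']-C['fl'])+np.pi/2,ang(C['br']-C['fr'])+np.pi/2)
a,b=f(535,182,118),f(604,337,118);print('bar',a,b,'dir to hinge',ang(a-b))
d=(a-b)/np.linalg.norm(a-b);print('hinge',K+150*d)
print('lip',f(683,226,118))
print('scene hinge',atz(s,250+262/3,85+140/3,110))
```

```text
knob [451.39554313 212.0176278  150.26616199] [np.float64(0.7258063577180155), np.float64(0.7258063577178228)] [450.86834363 211.55894322 150.        ]
{'bl': array([767.00669541, 270.2879034 , 102.        ]), 'br': array([727.54613723,  31.45702027, 102.        ]), 'fl': array([583.29294788, 295.17562189, 102.        ]), 'fr': array([535.46691427,  51.1865594 , 102.        ])}
y axis dirs 1.3772333749840773 1.4070517979199209 x dirs+pi/2 1.4361459486045922 1.4684396571643834
bar [577.40283565 268.93217374 118.        ] [400.70453049 182.87929392 118.        ] dir to hinge 0.4531973105060321
hinge [586.25331048 277.69397504 150.26616199]
lip [529.33325303  95.30883658 118.        ]
scene hinge [591.16994134 268.72163412 110.        ]
```

Call:
send_rows(motion="0.010 -0.010 0 0;0.030 -0.031 0 0;0.060 -0.063 0 0;0.090 -0.094 0 0;0.120 -0.126 0 0;0.149 -0.157 0 0;0.179 -0.188 0 0;0.209 -0.220 0 0;0.239 -0.251 0 0;0.269 -0.282 0 0;0.299 -0.314 0 0;0.329 -0.345 0 0;0.359 -0.377 0 0;0.388 -0.408 0 0;0.418 -0.439 0 0;0.448 -0.471 0 0;0.473 -0.497 0 0;0.488 -0.513 0 0;0.498 -0.523 0 0;0.498 -0.523 0 0", jaw=1)

```text
clock: 2.1
tool_pos: [450.0, 213.5, 204.6]
orientation: [0.975, 0.221, -0.0, 0.0]
force: [0.1, -0.4, -0.7]
grip_width: 85.8
grip_force: 0.0
```

Run:
```python
from h import *
c=snap('wrist','w1');print(c['s']['tool_pos'],c['s']['orientation'],c['T_tool_cam'])
cv2.imwrite('pics/w1b.png',cv2.resize(cv2.imread('pics/w1.png'),(800,600)))
```

```text
[449.96256476 213.4864857  204.57717893] [ 9.75174486e-01  2.21437408e-01 -4.38896894e-04  5.66552482e-05] [[-9.35927980e-04  9.58092675e-01  2.86456890e-01  7.20597843e+01]
 [ 9.99999554e-01  8.60364368e-04  3.89652919e-04 -8.71939801e-01]
 [ 1.26866306e-04  2.86457127e-01 -9.58093053e-01 -1.68399863e+02]
 [ 0.00000000e+00  0.00000000e+00  0.00000000e+00  1.00000000e+00]]
```

View pics/w1b.png

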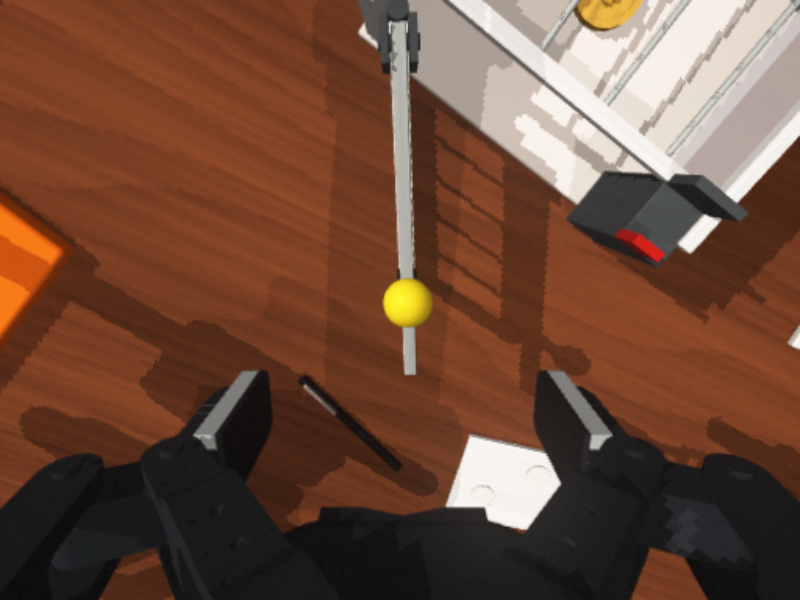

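The knob is at (408,303), and the bar runs straight from (400,40) to its tip at (409,373). The hinge pin is near (398,10) and the red lip spans (620,232)–(662,258). The cage's front rim runs from about (447,0) to (668,178).

Run:
```python
from h import *
c=pickle.load(open('pics/w1.pkl','rb'));k=512/800
f=lambda x,y,z:atz(c,x*k,y*k,z)
ang=lambda d:np.arctan2(d[1],d[0])
t=pickle.load(open('pics/top0.pkl','rb'));s=pickle.load(open('pics/scene0.pkl','rb'))
R=T_tw(c['s'])[:3,:3]
K,e=tri([ray(t,147,241.8),ray(s,278.2,105.4),ray(c,408*k,303*k)]);print('knob',K,e,f(408,303,150))
K=f(408,303,150)
print('tool x ang',ang(R[:,0]))
a,b=f(400,45,118),f(409,373,118);th=ang(a-b);print('bar ang',th,'tip',b)
H=K+150*np.array([np.cos(th),np.sin(th),0]);print('H',H,'pin seen',f(398,10,112))
p,q=f(447,0,102),f(668,178,102);print('cage y',ang(p-q))
print('lip',f(620,235,118),f(662,258,118),'dir',ang(f(620,235,118)-f(662,258,118)))
print('K tool', R.T@(K-c['s']['tool_pos']))
```

```text
knob [451.3955692  211.95622691 150.349384  ] [np.float64(0.6945881479281099), np.float64(0.7587475242753661), np.float64(0.06969252402382846)] [451.24245616 211.85408417 150.        ]
tool x ang 0.44657653078095805
bar ang 0.4749062427325016 tip [400.83624093 186.42490596 118.        ]
H [584.64279564 280.4423443  150.        ] pin seen [579.13406085 278.68324235 112.        ]
cage y 1.4130477463191264
lip [530.83187642 115.78576007 118.        ] [529.91247533  86.65164422 118.        ] dir 1.5392492541361629
K tool [ 0.49745891  2.02965116 54.57659176]
```

Call:
send_rows(motion="0.0005 0.002 0.010 -1.5;0.0005 0.002 0.030 -1.5;0.0005 0.002 0.052 -1.5;0.0005 0.002 0.068 -1.5;0.0005 0.002 0.074 -1.5;0.0005 0.002 0.074 -1.5")

```text
clock: 2.75
tool_pos: [451.3, 209.9, 130.6]
orientation: [0.973, 0.233, -0.001, 0.0]
force: [0.8, 0.5, 0.1]
grip_width: 85.7
grip_force: 0.0
```

Call:
send_rows(motion="0 0 0 0;0 0 0 0;0 0 0 0;0 0 0 0;0 0 0 0;0 0 0 0;0 0 0 0;0 0 0 0", jaw=0)

```text
clock: 3.55
tool_pos: [453.4, 211.4, 135.7]
orientation: [0.972, 0.233, 0.003, -0.0]
force: [-5.6, -2.9, 21.1]
grip_width: -0.2
grip_force: 10.4
```

Run:
```python
from h import *
a=snap('wrist','w2')['frame'];b=snap('scene','s2')['frame'][70:220,220:420]
print(arm.grasp_offset, status.get_obs())
o=np.hstack([cv2.resize(a,(400,300)),cv2.resize(b,(400,300))])
cv2.imwrite('pics/v2.png',o[:,:,::-1])
```

```text
18.700000000000003 {'clock': 3.65, 'qpos': array([ 3.62760376e-01,  8.77948035e-03,  1.58372676e+00, -3.64974081e-04,
        1.54246369e+00,  1.46253409e+00]), 'qvel': array([-0.00076474, -0.0015896 , -0.0002549 , -0.00298194,  0.00097764,
       -0.00144893]), 'effort': array([ 5.03570004e-02, -2.53142935e+01, -2.71687782e+01,  1.80326072e-01,
       -1.69764284e+00, -9.43811901e-03]), 'tool_pos': array([453.37741361, 211.43178266, 135.64662989]), 'orientation': array([ 9.72388748e-01,  2.33343362e-01,  3.30773771e-03, -2.39276252e-04]), 'force': array([-5.83124529, -3.24417805, 21.29128806]), 'torque': array([-0.49219344,  0.92122243, -0.04740287]), 'grip_force': 10.434963628649712, 'grip_width': 0.024658564387715503}
```

View pics/v2.png

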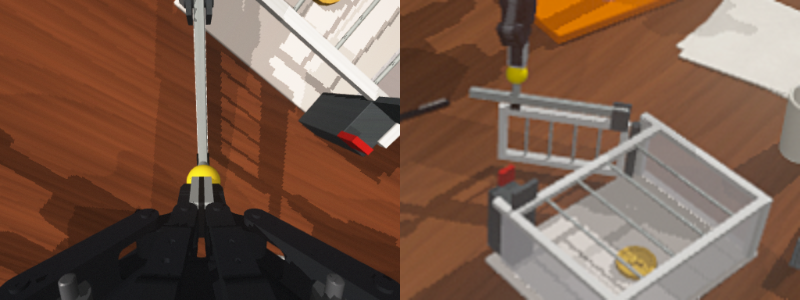

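Run:
```python
from h import *
c=pickle.load(open('pics/w2.pkl','rb'));s=pickle.load(open('pics/s2.pkl','rb'))
for n in('w2','s2'):
    im=cv2.imread(f'pics/{n}.png');h=cv2.cvtColor(im,cv2.COLOR_BGR2HSV)
    m=cv2.inRange(h,(25,150,80),(33,255,255));_,_,st,ce=cv2.connectedComponentsWithStats(m)
    print(n,[(S,q.round(1)) for S,q in zip(st,ce) if 40<S[4]<2000])
T=T_tw(c['s'])
for z in(137,150,163):
    print(z,atz(c,203*1.28,180*1.28,z),atz(s,278.5,107,z), T[:3,:3].T@(atz(c,203*1.28,180*1.28,z)-T[:3,3]))
M=np.linalg.inv(c['T_tool_cam'])
for z in (0,-18.7):
    p=(M@[0,0,z,1])[:3];q=cv2.projectPoints(np.array([[p[0],-p[1],-p[2]]]),np.zeros(3),np.zeros(3),c['camera_matrix'],np.array([c['k1'],0,0,0.]))[0];print('tcp px/400',q/1.28)
w=cv2.imread('pics/w2.png')[180:320,180:340];ss=cv2.imread('pics/s2.png')[70:140,240:320]
cv2.imwrite('pics/v3.png',np.hstack([cv2.resize(w,(400,350),interpolation=2),cv2.resize(ss,(400,350),interpolation=2)]))
```

```text
w2 [(array([239, 213,  36,  22, 372], dtype=int32), array([254.8, 221.5]))]
s2 [(array([273, 104,  11,   8,  67], dtype=int32), array([278.1, 107.1]))]
137 [448.3444148  208.23394225 137.        ] [445.6470929 221.8677433 137.       ] [-5.91058285  0.53324238 -1.37880771]
150 [453.6046996  211.05329692 150.        ] [456.18681    208.50697059 150.        ] [  0.14108794   0.42278022 -14.33968868]
163 [458.86498439 213.87265159 163.        ] [466.72652711 195.14619788 163.        ] [  6.19275874   0.31231806 -27.30056966]
tcp px/400 [[[202.34127983 172.61418817]]]
tcp px/400 [[[202.46979879 182.72258667]]]
```

View pics/v3.png

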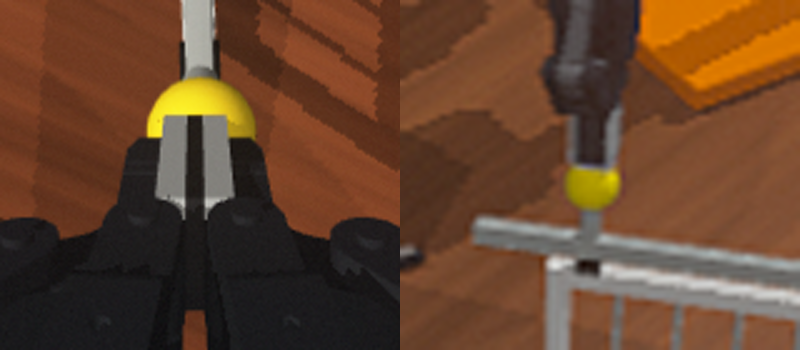

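Run:
```python
from h import *
c=pickle.load(open('pics/w1.pkl','rb'));k=.64
c['s']['tool_pos']=np.zeros(3);c['s']['orientation']=np.array([0,0,0,1.])
(o,a),(_,b)=ray(c,270*k,372*k),ray(c,537*k,372*k)
# points with y separation 85.8
t=85.8/abs(a[1]/1-b[1]/1);print(o+a*t,o+b*t)
(o,a),(_,b)=ray(c,215*k,447*k),ray(c,592*k,447*k);t=85.8/abs(a[1]-b[1]);print(o+a*t,o+b*t)
c=pickle.load(open('pics/w2.pkl','rb'));c['s']['tool_pos']=np.zeros(3);c['s']['orientation']=np.array([0,0,0,1.])
o,a=ray(c,259,226); t=(11-o[0])/a[0];print('closed tip',o+a*t)
```

```text
[  6.7698485  -43.48771109 -37.42172232] [  6.78565401  42.31228891 -37.60015612]
[  9.36094418 -43.60188834 -80.20262272] [  9.39323876  42.19811166 -80.34521528]
closed tip [ 11.         -0.1674102 -32.2867831]
```

The fingers closed on top of the ball. The picture puts the fingertips roughly 27–32 mm behind the reported TCP. I'll reopen and go about 25 mm lower.

Call:
send_rows(motion="0 0 -0.006 0;0 0 -0.010 0;0 0 -0.010 0;0 0 -0.010 0;0 0 -0.010 0;0 0 -0.010 0", jaw=1)

```text
clock: 4.25
tool_pos: [451.6, 210.8, 140.5]
orientation: [0.972, 0.233, -0.0, 0.0]
force: [-0.3, -0.4, -0.1]
grip_width: 84.6
grip_force: 0.0
```

Call:
send_rows(motion="0 -0.001 0.005 0;0 -0.001 0.018 0;0 -0.001 0.030 0;0 -0.001 0.035 0;0 -0.001 0.035 0")

```text
clock: 4.75
tool_pos: [450.5, 211.5, 104.4]
orientation: [0.972, 0.233, -0.001, 0.0]
force: [1.1, -0.2, -0.4]
grip_width: 85.2
grip_force: 0.0
```

Call:
send_rows(motion="0 0 0 0;0 0 0 0;0 0 0 0;0 0 0 0;0 0 0 0;0 0 0 0;0 0 0 0", jaw=0)

```text
clock: 5.45
tool_pos: [451.5, 211.8, 106.6]
orientation: [0.972, 0.233, 0.0, 0.0]
force: [-1.4, -1.4, 5.0]
grip_width: 23.1
grip_force: 58.5
```

Call:
send_rows(motion="0 0 0 0;0 0 0 0;0 0 0.004 0;0 0 0.008 0;0 0 0.008 0;0 0 0.008 0", jaw=1)

```text
clock: 6.05
tool_pos: [451.1, 211.7, 97.6]
orientation: [0.972, 0.233, -0.0, 0.0]
force: [-1.6, -1.2, 0.2]
grip_width: 85.5
grip_force: 0.0
```

Call:
send_rows(motion="0 0 0 0;0 0 0 0;0 0 0 0;0 0 0 0;0 0 0 0;0 0 0 0;0 0 0 0", jaw=0)

```text
clock: 6.75
tool_pos: [451.3, 211.8, 98.2]
orientation: [0.972, 0.233, 0.0, 0.0]
force: [-1.9, -0.6, 2.7]
grip_width: 23.2
grip_force: 58.5
```

Run:
```python
from h import *
a=snap('wrist','w4')['frame'];b=snap('scene','s4')['frame'][70:145,230:330]
o=np.hstack([cv2.resize(a,(400,300)),cv2.resize(b,(400,300))])
cv2.imwrite('pics/v4.png',o[:,:,::-1])
```

```text
(no output)
```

View pics/v4.png

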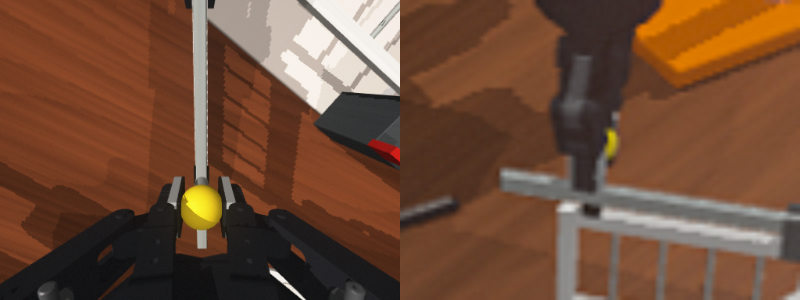

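The ball now sits well between the pads. Next is the lift: about 25 mm up and 10 mm towards the hinge.

Call:
send_rows(motion="0.002 0 -0.006 0;0.0044 0 -0.0128 0;0.007 0 -0.019 0;0.010 0 -0.025 0;0.0112 0 -0.028 0;0.0112 0 -0.028 0")

```text
clock: 7.45
tool_pos: [461.5, 217.0, 126.4]
orientation: [0.972, 0.233, 0.0, -0.0]
force: [-1.7, 0.0, -2.6]
grip_width: 23.2
grip_force: 58.8
```

Run:
```python
from h import *
s=status.get_obs();print(s['tool_pos'],s['force'],s['torque'],s['grip_width'])
# swing rows from lifted pose, r=138.5, base offset
r=138.5
for d in np.r_[.04,np.arange(.12,.93,.08),.94,.96]:print('%.3f %.3f 0 %.1f'%((r-r*np.cos(d))/1e3,r*np.sin(d)/1e3,-np.degrees(d)),end=';')
```

```text
[461.47823584 217.00679892 126.42861734] [-1.69305417  0.0453649  -2.61270052] [-0.13674248  0.38632617  0.03912315] 23.218729793182618
0.000 0.006 0 -2.3;0.001 0.017 0 -6.9;0.003 0.028 0 -11.5;0.005 0.038 0 -16.0;0.009 0.049 0 -20.6;0.013 0.059 0 -25.2;0.018 0.069 0 -29.8;0.024 0.078 0 -34.4;0.031 0.087 0 -39.0;0.038 0.095 0 -43.5;0.046 0.103 0 -48.1;0.055 0.110 0 -52.7;0.057 0.112 0 -53.9;0.059 0.113 0 -55.0;
```

Call:
send_rows(motion="0 0.006 0 -2.3;0.001 0.017 0 -6.9;0.003 0.028 0 -11.5;0.005 0.038 0 -16;0.009 0.049 0 -20.6;0.013 0.059 0 -25.2;0.018 0.069 0 -29.8;0.024 0.078 0 -34.4;0.031 0.087 0 -39;0.035 0.091 0 -41.2;0.038 0.095 0 -43.5;0.038 0.095 0 -43.5")

```text
clock: 8.65
tool_pos: [538.7, 149.3, 125.5]
orientation: [0.817, 0.577, 0.0, 0.0]
force: [0.3, 1.5, -4.4]
grip_width: 23.4
grip_force: 59.2
```

Run:
```python
from h import *
b=snap('scene','s5')['frame'][80:210,230:410];a=snap('wrist','w5')['frame'];t=snap('top','t5')['frame'][150:270,100:250]
o=np.hstack([cv2.resize(b,(400,289)),cv2.resize(a,(386,289))])
cv2.imwrite('pics/v5.png',o[:,:,::-1]);s=status.get_obs();print(s['force'],s['tool_pos'],T_tw(s)[:3,0])
```

```text
[ 2.46091012  1.88638845 -5.46996206] [538.257044   149.59208988 125.81957588] [3.35004907e-01 9.42216361e-01 2.01577832e-04]
```

View pics/v5.png

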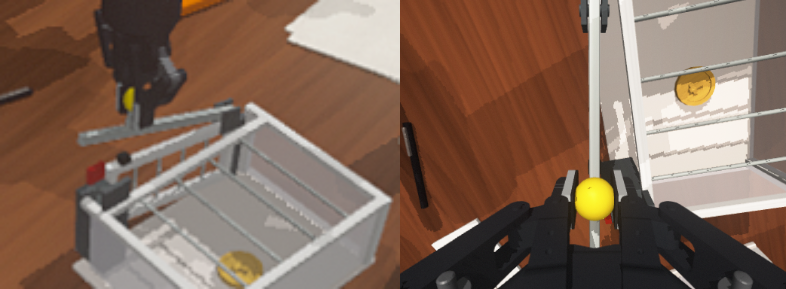

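The bar is up and clear above the lip, and the gate is about 0.18 rad from shut. I'll finish the swing with a small push past the stop.

Call:
send_rows(motion="0 0.006 0 -2.4;0 0.013 0 -5.2;0.001 0.019 0 -8;0.002 0.025 0 -10.3;0.003 0.028 0 -11.2;0.003 0.028 0 -11.2;0.003 0.028 0 -11.2")

```text
clock: 9.5
tool_pos: [561.9, 142.7, 124.6]
orientation: [0.757, 0.654, -0.004, -0.003]
force: [-16.5, -1.2, -1.1]
grip_width: 23.5
grip_force: 59.8
```

Contact force of about 16 N shows the gate is on its stop. Now I'll lower the bar while keeping that light push.

Call:
send_rows(motion="-0.001 -0.001 0.003 0;-0.0032 -0.001 0.009 0;-0.0055 -0.001 0.0152 0;-0.008 -0.001 0.0215 0;-0.0105 -0.001 0.027 0;-0.0105 -0.001 0.027 0;-0.0105 -0.001 0.027 0")

```text
clock: 10.2
tool_pos: [560.1, 133.1, 98.7]
orientation: [0.756, 0.654, -0.003, -0.002]
force: [-13.6, -0.4, 1.5]
grip_width: 23.1
grip_force: 60.1
```

Run:
```python
from h import *
b=snap('scene','s6')['frame'][80:210,230:410];a=snap('wrist','w6')['frame']
o=np.hstack([cv2.resize(b,(400,289)),cv2.resize(a,(386,289))])
cv2.imwrite('pics/v6.png',o[:,:,::-1]);s=status.get_obs();print(s['force'],s['tool_pos'])
```

```text
[-14.12517859  -0.7381046    2.37535999] [560.14627987 133.0317158   98.59772161]
```

View pics/v6.png

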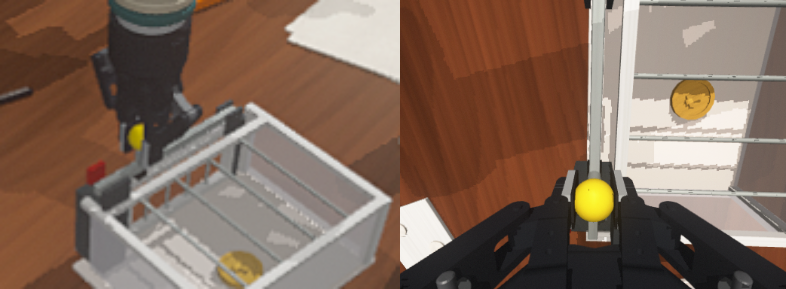

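The gate is shut and the bar is level behind the lip; knob height is back at its resting value. I'll release and retreat upwards.

Call:
send_rows(motion="0 -0.003 0 0;0 -0.003 0 0;0 -0.003 0 0;0 -0.003 0 0;0 -0.003 0 0", jaw=0.75)

```text
clock: 10.8
tool_pos: [560.4, 133.1, 99.2]
orientation: [0.757, 0.654, 0.0, 0.0]
force: [-0.2, 0.2, -0.6]
grip_width: 64.0
grip_force: 0.0
```

Call:
send_rows(motion="0 0 -0.010 0;0 0 -0.035 0;0 0 -0.070 0;0 0 -0.105 0;0 0 -0.130 0;-0.010 0 -0.140 0;-0.010 0 -0.140 0;-0.010 0 -0.140 0")

```text
clock: 11.6
tool_pos: [558.4, 122.7, 237.6]
orientation: [0.757, 0.654, -0.001, -0.0]
force: [0.2, -0.6, -0.2]
grip_width: 63.9
grip_force: 0.0
```

Run:
```python
from h import *
b=snap('scene','s7')['frame'][80:210,230:410];a=snap('wrist','w7')['frame']
o=np.hstack([cv2.resize(b,(400,289)),cv2.resize(a,(386,289))])
cv2.imwrite('pics/v7.png',o[:,:,::-1]);s=status.get_obs();print(s['force'],s['tool_pos'])
```

```text
[-0.4151945  -0.12040677 -0.57020839] [558.10460771 122.98594412 236.89055424]
```

View pics/v7.png

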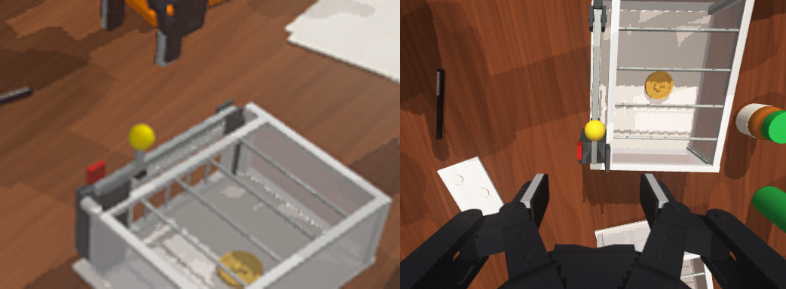

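The gate is shut flush, the bar is level behind the red lip (lip at (580,152), bar to its right), and the arm is clear.

```bash
python3 -c "
from cell import order;print(order.finish_job())"
```

```text
the job is handed in; nothing more can be done
None
```

The yellow-knobbed cage's gate is fully shut with its bar down behind the red lip, the blue-knobbed cage was never touched, and the job was handed in at about 12 s; the first grip closed on top of the knob, pressing it with about 21 N, so I regripped lower.

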